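Set the foam cutter's heat dial under its snap cover

TASK

Set the hot-wire foam cutter for the next job: squeeze the release tab on the tongue of the control box's dark cover, swing the cover open and turn the heat dial to step 6, six clicks clockwise from its low stop (the widest mark). Let the dial settle in its click, then swing the cover down again until it snaps shut, and leave the things round the box where they are.

Things in the scene. Friction and masses are not known exactly. Their poses are not given: they have to be found in the camera images.
- control_box: Foam cutter's control box, screwed to the bench: grey steel case 145 x 200 mm, plain grey top panel 60 mm above the bench. Origin on the bench below its middle; x points to the cover's hinge side (away from the robot), y left, z up. Dial axis at (+36, -30) mm. Terminals, switch and fuse cap at y +50 to +75 mm, up to 23 mm high, are not used. A 12 mm high hook keeper stands at (-20, -22) mm.
- hinge_line (a point): Middle of the cover's hinge line, fixed at (+90, -30, +66) mm in the box's frame; same axes as the box, the line runs along y.
- cover (a joint): Angle of the dark grey hinged cover over the dial (rad): 0 shut, 2.15 fully open, tipped back (open it past 2.0 for a clear way to the dial). Its front edge lifts. The hinge is stiff (0.07 N m): the cover stays at any angle. Shut, a snap hook under the tongue locks it until the tab is pressed. To shut: press it down near the front until it snaps (3 to 5 N), or lower it to 0 with the tab pressed and let go.
- cover_top (a point): Centre of the top face of the dark grey cover, a shell 78 mm (x) by 78 mm (y) and 42 mm high; turns with the cover. Shut: 102 mm above the bench, axes as the box.
- tongue (a point): Centre of the tongue on the cover's front edge; turns with the cover. Shut: axes as the box, 110 mm in front of the hinge line, 26 mm above the panel. It stands out 34 mm from the shell, is 34 mm wide (y), 26 mm high, 13 mm clear of the panel but for the hook: fixed dark cheek at -y, grey ribbed release tab at +y. Squeeze the two together along y and lift with that grip; pads may pivot on it.
- tab (a joint): Travel of the grey release tab toward the cheek (m): 0 at rest, 0.006 fully pressed; the hook is free from about 0.0035. Spring 3 N at rest, 5.5 N fully pressed, so a grip of 10 to 30 N presses it; it springs back when let go. Cover at 0 and tab at 0: locked.
- dial (a joint): Heat dial (rad), growing clockwise seen from above: 0 at the low stop, a click every 0.5236 (30 degrees), step n at n x 0.5236, high stop at step 9. Step 6 is 3.1416. The detent takes 0.065 N m to pass (grip 15 to 30 N) and draws the dial into the nearest step when let go. Starts at one of steps 2 to 4.
- dial_grip (a point): On the dial's axis, 24 mm above the panel; x along the pointer, z up. Black bar knob 36 mm long (x), 12 mm wide, top 33 mm above the panel, flange 36 mm wide and 5 mm thick below; white line along the top of the pointing half. Grip across the 12 mm. Ten marks round it: step 0 (wide, long) at lower left seen from the robot side, clockwise to step 9 at lower right; 5 is long, straight ahead.
- tape_measure: Tape measure standing left of the box, 36 x 76 x 70 mm, origin at the centre of its underside. Bystander.
- foam_block_1: Pink foam block right of the box, 55 x 85 x 38 mm, origin at the centre of its underside. Bystander.
- foam_block_3: Pink foam block left of the box, 60 x 70 x 30 mm, origin at the centre of its underside. Bystander.

How it is judged:
On the way, in this order (a step that is already met when the one before it is completed fails the run):
1. the cover is unlatched and swung well open (more than 1.2 rad) (value of joint cover above 1.2 rad), for 0.2 s.
2. with the cover still open (more than 0.8 rad), the dial rests at step 6 (within 0.13 rad), let go (value of joint dial between 3.0116 and 3.2716 rad and value of joint cover above 0.8 rad and contact force between the fingers and control_box below 0.5 N), for 0.2 s.
At the end, for the whole second after the job is handed in: The dial rests in the click of step 6 (3.1416 rad within 0.13), and the cover is shut (below 0.02 rad) with its release tab sprung back (below 1.5 mm), so that it is locked (value of joint dial between 3.0116 and 3.2716 rad and value of joint cover below 0.02 rad and value of joint tab below 0.0015 m and velocity of joint each of dial, cover below 0.05 rad/s); the robot touches nothing.
It fails at once if the tape measure is shifted by more than 30 mm (distance of tape_measure from where it was at the start of the episode above 0.03 m).
It fails at once if the foam block right of the box is shifted by more than 30 mm (distance of foam_block_1 from where it was at the start of the episode above 0.03 m).
It fails at once if the foam block left of the box is shifted by more than 30 mm (distance of foam_block_3 from where it was at the start of the episode above 0.03 m).
It also fails if it takes over 72 s, if anything falls off the work surface, if the arm or the gripper's body presses on something with over 40 N, if the wrist force passes 120 N, or if a joint passes its speed limit or range.

ROBOT

A 6-joint arm with a two-finger parallel gripper is mounted at the origin on a cart in front of the work surface, level with it; the furniture and walls round the work are solid. World frame = base frame: x ahead of the robot, y to its left, z up, the work surface at z = 0. Lengths are in m, angles in rad, forces in N, time in s.
With the tool pointing down it reaches from about 0.3 to 0.825 m from the base axis. Payload 5.4 kg.
Tool frame: the origin (TCP) lies at the very end of the fingers, on their centre line; the grasp point (between the pads) lies 19 mm behind it; z points along the fingers, y is the line along which they close (so a half turn about z gives the same grasp; the last joint's range is limited). The gripper opens to 92 mm and grips with 3 to 60 N. Pads are 20 mm wide; open, the fingers measure 128 mm over their backs; the gripper's body (75 mm by 189 mm) begins 69 mm behind the grasp point.
Start: joints at [0.912, 0.158, 1.597, -0, 1.386, -0.21], TCP at [0.249, 0.518, 0.215] pointing down, gripper open.
Joint ranges: [-2.91, 2.91], [-0.94, 2.29], [0.18, 2.7], [-1.29, 4.43], [0.17, 2.64], [-3, 3]. Speed limits (rad/s): [2.57, 2.57, 3.14, 3.14, 3.14, 3.14].

INTERFACE

Orientations are given as a rotation vector (axis times angle).
In Python, from station import sensors, viewer, job gives the robot as it stands. The module is installed in compiled form; this text tells all that it offers.
- The arm moves only by the tool apply_moves, never from a script. Its argument "increments" is a list of rows, each a list of 7 numbers: the closure, from 0 (fully open) to 1 (shut), then the shift along the tool's x, y, z scaled (see below), then the turn, a rotation vector about the tool's x, y, z scaled (see below). A call has 1 to 20 rows; each row shifts and turns the commanded pose from where the row before left it, along the tool's axes as they then stand; what a row does not reach is not made up. The controller multiplies each number of a shift by 4 cm and each number of a turn by 0.12 rad. A row lasts 1/8 s, in which the tool goes at most 62.5 mm and 10.7 degrees, less where a joint would pass 70% of its speed; a pose out of reach is approached as far as the arm can. A call with a number of a shift or a turn outside -1 to 1 is refused whole. A call with a gripper value outside its range is refused whole. The fingers move at their own pace and stop on an object; "squeeze" is the grip in N (left out, the last holds). Time passes only in rows, so rows that do not move let the fingers close. It gives the time, the measured TCP pose, the force, the opening and the grip force at its end, in the units of the state.
- sensors.state(): the state, without advancing time (a new reading comes with each control period).
- viewer.get_image(name): name is "side" or "top" or "wrist"; returns the picture (384x512x3 uint8, red, green, blue); there is no depth.
- viewer.camera_params(name): a dict with "K" (3x3 intrinsics, pixels), "position" and "rotation" of the camera in the world. Camera axes: x right, y down, z forward; pixel columns grow to the right and rows downward; lengths in m; the calibration is good to about 2 mm. A picture is of the moment at which its call begins: read the wrist's pose just before it. camera_params takes no time and is no camera call; for the wrist camera it gives the pose at the moment of the call.
- job.finish_job(): hands the job in; it is judged then, once.
The state is a dict: "time_s": time; "qpos": joint angles; "qd": joint speeds; "joint_torque": joint torques, N m; "tcp_pos": TCP position; "tool_rot": TCP orientation; "contact_force": force on the tool from outside, world axes, zero at the start; "torque": the same for the moment, N m; "finger_gap": finger opening in m; "grip_force": force on a finger pad.
Only numpy, scipy, OpenCV 4.12 (cv2) and the standard library are available. Lean on these libraries where they do the work, as an engineer would, in place of code of your own. Each camera call takes 0.05 s, during which the arm holds its last target. There are 200 camera calls.

## Working session

There is one attempt and no reset: what is moved stays moved. The work goes in short steps, Python scripts to look and compute and a tool call to move; the robot and the scene stay as the last step left them, time stands still between calls to the robot, and variables do not carry over. Pictures are saved under pics/ and viewed, at most 10 in all, crops included, and the job is handed in when it is done.

Besides the shell and the picture viewer there is one more tool, called as name([rows], argument=value, ...), one row to a line, values as JSON. apply_moves: Moves the arm, as the interface text tells. Shifts and turns lie within -1 to 1; 1 stands for 4 cm of shift or 0.12 rad of turn. Its arguments: {"type":"object","properties":{"increments":{"type":"array"},"squeeze":{"type":"number"}},"required":["increments"]}

```bash
mkdir -p pics; cat > h.py <<'E'
import numpy as np, cv2
from station import sensors, viewer, job
from scipy.spatial.transform import Rotation as R
def shot(n,f):
    c=viewer.camera_params(n); im=viewer.get_image(n)[:,:,::-1].copy(); cv2.imwrite('pics/'+f,im); return im,c
def ray(c,u,v):
    d=np.array(c['rotation'])@np.linalg.inv(c['K'])@np.array([u,v,1.]); return np.array(c['position']),d
def onz(c,u,v,z):
    p,d=ray(c,u,v); return p+d*(z-p[2])/d[2]
def proj(c,P):
    q=np.array(c['K'])@np.array(c['rotation']).T@(np.array(P)-c['position']); return q[:2]/q[2]
E
python3 - <<'E'
from h import *
s=sensors.state(); print(s)
a,ca=shot('top','top0.png'); b,cb=shot('side','side0.png')
print(ca,cb)
cv2.imwrite('pics/both.png',cv2.resize(np.vstack([a,b]),(448,600)) if 0 else cv2.resize(np.hstack([a,b]),(800,300)))
E
```

```text
{'time_s': 0.0, 'qpos': array([ 9.11890960e-01,  1.59068091e-01,  1.59819974e+00, -8.16647768e-06,
        1.38617165e+00, -2.10100778e-01]), 'qd': array([-0.00105776, -0.00021271, -0.00034826,  0.00050759, -0.00113364,
        0.00177923]), 'joint_torque': array([ 1.04881947e-04, -3.85566723e+01, -3.22111881e+01,  7.01741735e-02,
        3.75678751e-02, -8.80953849e-05]), 'tcp_pos': array([0.24912704, 0.51755333, 0.21362448]), 'tool_rot': array([-6.98904834e-01, -3.06207299e+00,  2.63609007e-03]), 'contact_force': array([0.21886301, 0.02124409, 0.22384248]), 'torque': array([0.01097444, 0.02175072, 0.04911941]), 'grip_force': 0.0, 'finger_gap': 0.09151164599092436}
{'K': array([[366.69602513,   0.        , 253.67405144],
       [  0.        , 366.69602513, 192.72282316],
       [  0.        ,   0.        ,   1.        ]]), 'position': array([0.49447163, 0.15847755, 0.92625914]), 'rotation': array([-2.20422952,  2.17214378, -0.06771177])} {'K': array([[498.2308986 ,   0.        , 251.83400146],
       [  0.        , 498.2308986 , 192.24152983],
       [  0.        ,   0.        ,   1.        ]]), 'position': array([-0.02309931, -0.79715883,  0.62536501]), 'rotation': array([-1.97466807,  0.53925305, -0.36246769])}
```

View pics/top0.png

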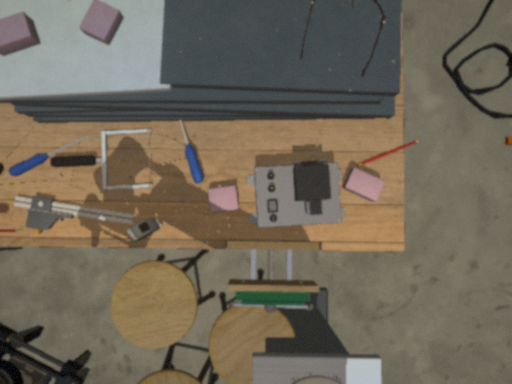

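View pics/side0.png

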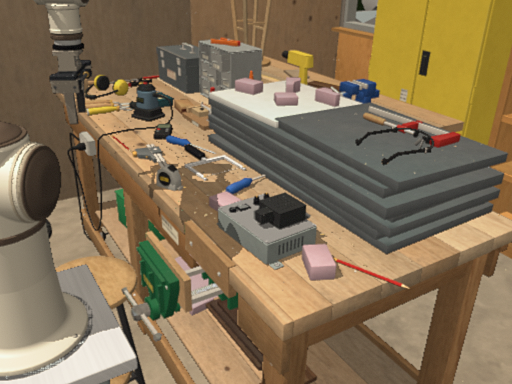

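The top view shows the box at about (298,193) px, cover at (312,182), tongue toward the robot at (315,206), foam blocks at (364,184) and (223,197), and the tape measure at (143,228). The side view agrees, and the foam sheets lie behind the box.

```bash
sed -i "s/c=viewer.camera_params(n);/c=viewer.camera_params(n); c['rotation']=R.from_rotvec(c['rotation']).as_matrix();/" h.py
python3 - <<'E'
from h import *
a,ca=shot('top','top1.png')
for u,v in [(254,168),(334,162),(342,219),(258,226)]: print('panel',onz(ca,u,v,.06))
hsv=cv2.cvtColor(a,cv2.COLOR_BGR2HSV)
m=((hsv[:,:,2]<62)).astype(np.uint8); m[:150]=0;m[225:]=0;m[:,:280]=0;m[:,345:]=0
n,l,st,ce=cv2.connectedComponentsWithStats(m)
for i in range(1,n):
    if st[i,4]>100:
        print(st[i]); c=max(cv2.findContours((l==i).astype(np.uint8),0,1)[0],key=cv2.contourArea)
        print(cv2.approxPolyDP(c,2,True)[:,0].tolist())
# gray panel
m=((hsv[:,:,1]<40)&(hsv[:,:,2]>85)).astype(np.uint8);m[:150]=0;m[232:]=0;m[:,:245]=0;m[:,350:]=0
c=max(cv2.findContours(cv2.morphologyEx(m,cv2.MORPH_CLOSE,np.ones((9,9))),0,1)[0],key=cv2.contourArea)
r=cv2.minAreaRect(c);print(r)
for p in cv2.boxPoints(r): print(p,onz(ca,*p,.06))
cv2.imwrite('pics/c1.png',cv2.resize(a[145:235,240:390],None,fx=5,fy=5,interpolation=cv2.INTER_CUBIC))
E
```

```text
panel [0.60853296 0.1604841  0.06      ]
panel [ 0.62566351 -0.02961806  0.06      ]
panel [ 0.49065815 -0.04856172  0.06      ]
panel [0.47131568 0.1490592  0.06      ]
[ 294  161   36   52 1343]
[[301, 162], [294, 168], [295, 197], [309, 200], [312, 212], [319, 212], [320, 198], [329, 195], [327, 168], [321, 162]]
((294.83636474609375, 194.5442657470703), (60.1331787109375, 93.79179382324219), 86.18592071533203)
[246.04434 167.66374] [0.60906248 0.17940878 0.06      ]
[339.6284  161.42479] [ 0.62723672 -0.04300373  0.06      ]
[343.6284  221.42479] [ 0.48501878 -0.05239098  0.06      ]
[250.04434 227.66374] [0.46714024 0.16772114 0.06      ]
```

View pics/c1.png

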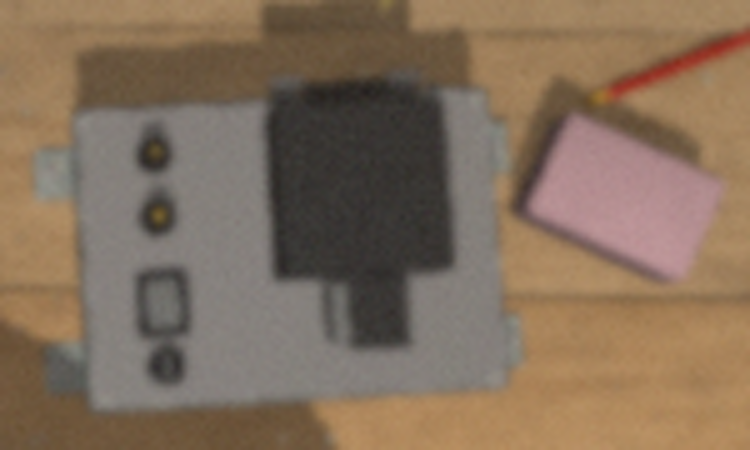

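The crop shows the panel corners at crop px (77,113), (485,88), (507,385), (92,410). The shell spans (268,95) to (452,270), with the tongue at x 322–410, y 272–347 and the grey tab on its left.

```bash
cat >> h.py <<'E'
def boxT(): 
    import json; o=json.load(open('box.json')); return np.array(o[:2]),o[2]
def B(p):  # box->world
    t,y=boxT(); p=np.array(p,float); c,s=np.cos(y),np.sin(y)
    return np.array([t[0]+c*p[0]-s*p[1],t[1]+s*p[0]+c*p[1],p[2]])
E
python3 - <<'E'
from h import *
import json
ca=viewer.camera_params('top'); ca['rotation']=R.from_rotvec(ca['rotation']).as_matrix()
f=lambda x,y:(x/5+240-.4,y/5+145-.4)
W=np.array([onz(ca,*f(x,y),.06)[:2] for x,y in [(77,113),(485,88),(507,385),(92,410)]])
M=np.array([[.0725,.1],[.0725,-.1],[-.0725,-.1],[-.0725,.1]])
print(W, np.linalg.norm(W-np.roll(W,1,0),axis=1))
H=(M-M.mean(0)).T@(W-W.mean(0)); yaw=np.arctan2(H[0,1]-H[1,0],H[0,0]+H[1,1]); t=W.mean(0)
json.dump([*t,yaw],open('box.json','w')); print(t,yaw)
print('res',[(w-B([*m,0])[:2])*1e3 for w,m in zip(W,M)])
for n,p in dict(tongue=[-.02,-.03,.086],dial=[.036,-.03,.084],hinge=[.09,-.03,.066]).items(): print(n,B(p))
# tongue measured at top
for x,y in [(322,272),(410,272),(322,345),(410,347),(366,346)]: print('tg',onz(ca,*f(x,y),.099))
print('model tongue front mid',B([-.037,-.03,.099]),'shell',[onz(ca,*f(x,y),.102)[:2] for x,y in [(268,95),(445,95),(452,270),(275,278)]])
print([B([.09-.093-0,-.03+s*.039,.1])[:2] for s in(1,-1)])
# foam
for u,v in [(570,115),(722,185),(680,282),(528,212)]: print('foam1',onz(ca,*f(u,v),.038))
E
```

```text
[[ 0.61048151  0.15813473]
 [ 0.62527388 -0.03580159]
 [ 0.48451632 -0.04620441]
 [ 0.46990914  0.14903957]] [0.1408663  0.19449965 0.14114146 0.19578964]
[0.54754521 0.05629208] 0.07326654536672213
res [array([-2.04909616, -3.19613552]), array([-1.89693076,  2.33097908]), array([1.95649812, 2.54230808]), array([ 1.98952879, -1.67715165])]
tongue [0.5297949  0.02490854 0.086     ]
dial [0.58564466 0.0290078  0.084     ]
hinge [0.63949979 0.03296065 0.066     ]
tg [0.53461311 0.04648925 0.099     ]
tg [0.53519485 0.00676738 0.099     ]
tg [0.50170261 0.04629244 0.099     ]
tg [0.50138558 0.00666832 0.099     ]
tg [0.50154408 0.02647909 0.099     ]
model tongue front mid [0.51284051 0.02366412 0.099     ] shell [array([0.61431401, 0.07181389]), array([ 0.61547713, -0.00828456]), array([ 0.53622448, -0.01156883]), array([0.53145649, 0.06801495])]
[array([0.54389445, 0.06504833]), array([ 0.54960413, -0.01274241])]
foam1 [ 0.61593869 -0.08215318  0.038     ]
foam1 [ 0.58275721 -0.15592754  0.038     ]
foam1 [ 0.5352627  -0.13521618  0.038     ]
foam1 [ 0.56821262 -0.06163587  0.038     ]
```

apply_moves([
  [0,0,0,-0.43,0,0,-0.87],
  [0,0,0,-0.43,0,0,-0.87],
  [0,0,0,-0.43,0,0,-0.87],
  [0,0,0,-0.43,0,0,-0.87],
  [0,0,0,-0.43,0,0,-0.87],
  [0,-0.38,-0.91,0,0,0,0],
  [0,-0.38,-0.91,0,0,0,0],
  [0,-0.38,-0.91,0,0,0,0],
  [0,-0.38,-0.91,0,0,0,0],
  [0,-0.38,-0.91,0,0,0,0],
  [0,-0.38,-0.91,0,0,0,0],
  [0,-0.38,-0.91,0,0,0,0],
  [0,-0.38,-0.91,0,0,0,0],
  [0,-0.38,-0.91,0,0,0,0],
  [0,-0.38,-0.91,0,0,0,0],
  [0,-0.38,-0.91,0,0,0,0],
  [0,-0.38,-0.91,0,0,0,0],
  [0,-0.38,-0.91,0,0,0,0],
  [0,-0.38,-0.91,0,0,0,0],
])

```text
time_s: 2.52
tcp_pos: [0.4993, 0.0242, 0.3003]
tool_rot: [0.115, -3.139, -0.0]
contact_force: [0.4, 0.5, -0.7]
finger_gap: 0.092
grip_force: 0.0
```

```bash
python3 - <<'E'
from h import *
s=sensors.state(); print(s['time_s'],s['tcp_pos'],R.from_rotvec(s['tool_rot']).as_matrix().round(3).tolist(),s['qpos'].round(2))
a,ca=shot('wrist','w1.png'); print(ca['position'],ca['rotation'].round(3).tolist(),ca['K'])
for p in [[-.0725,.1,.06],[-.0725,-.1,.06],[-.037,-.03,.099],[.09,-.03,.066]]: print(proj(ca,B(p)))
E
```

```text
2.525 [0.4992754  0.02415291 0.30028894] [[-0.997, -0.073, -0.0], [-0.073, 0.997, 0.0], [0.0, 0.0, -1.0]] [-0.19 -0.08  1.68  0.    1.55 -1.84]
[0.42822049 0.01980553 0.47158959] [[-0.074, 0.965, 0.253], [0.997, 0.071, 0.018], [-0.0, 0.254, -0.967]] [[312.13277319   0.         258.60279944]
 [  0.         312.13277319 192.52195834]
 [  0.           0.           1.        ]]
[355.73833076 149.3800383 ]
[203.69862725 149.3185789 ]
[256.76025315 182.24309802]
[257.00041822 263.83827282]
```

View pics/w1.png

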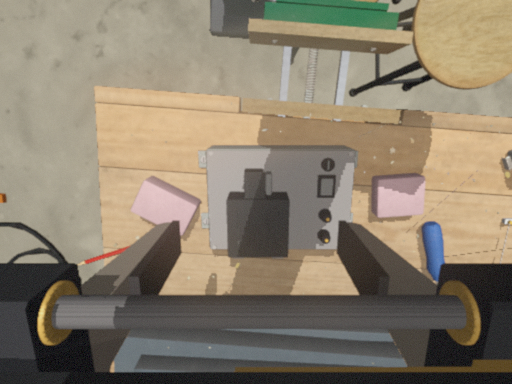

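The wrist view shows the panel corners at (207,147), (356,148), (353,249), (208,249). The tongue front is at row 169 for columns 246–271 and the shell covers (228,194)–(289,257). I'll triangulate against the top view to settle the x discrepancy.

```bash
python3 - <<'E'
from h import *
def P(n):
    c=viewer.camera_params(n); c['rotation']=R.from_rotvec(c['rotation']).as_matrix(); return c
t,w=P('top'),P('wrist'); f=lambda x,y:(x/5+240-.4,y/5+145-.4)
def tri(a,b):
    p,d=ray(t,*f(*a));q,e=ray(w,*b); d/=np.linalg.norm(d);e/=np.linalg.norm(e)
    s=np.linalg.lstsq(np.c_[d,-e],q-p,rcond=None)[0]; A=p+d*s[0];C=q+e*s[1]; return ((A+C)/2).round(4),np.linalg.norm(A-C).round(4)
for n,a,b in [('pTL',(77,113),(353,249)),('pTR',(485,88),(208,249)),('pBR',(507,385),(207,147)),('pBL',(92,410),(356,148)),
 ('tong front',(366,346),(257,169)),('sh FR',(452,270),(228,194)),('sh FL',(275,278),(289,194)),('sh RR',(445,95),(228,257)),('sh RL',(268,98),(288,257))]: print(n,*tri(a,b), 'w@.1',onz(w,*b,.1)[:2].round(4),'w@.06',onz(w,*b,.06)[:2].round(4))
E
```

```text
pTL [0.6081 0.1591 0.069 ] 0.003 w@.1 [0.5933 0.149 ] w@.06 [0.6109 0.1633]
pTR [ 0.627  -0.0406  0.0549] 0.0073 w@.1 [ 0.6067 -0.0376] w@.06 [ 0.6258 -0.0434]
pBR [ 0.4843 -0.0538  0.0288] 0.0005 w@.1 [ 0.4756 -0.0426] w@.06 [ 0.4805 -0.049 ]
pBL [0.4693 0.1491 0.05  ] 0.0007 w@.1 [0.4643 0.1335] w@.06 [0.468  0.1461]
tong front [0.503  0.0197 0.0646] 0.0035 w@.1 [0.4977 0.0183] w@.06 [0.5051 0.0185]
sh FR [ 0.5376 -0.0169  0.077 ] 0.0005 w@.1 [ 0.5314 -0.0152] w@.06 [ 0.5424 -0.0186]
sh FL [0.5335 0.0639 0.0691] 0.0016 w@.1 [0.5261 0.0597] w@.06 [0.5364 0.0644]
sh RR [ 0.6165 -0.0103  0.0982] 0.0025 w@.1 [ 0.6162 -0.0113] w@.06 [ 0.6363 -0.0143]
sh RL [0.6158 0.0692 0.0875] 0.0026 w@.1 [0.6105 0.0665] w@.06 [0.63   0.0719]
```

apply_moves([
  [0,-0.05,-0.015,0.8,0,0,0],
  [0,-0.05,-0.015,0.8,0,0,0],
  [0,-0.05,-0.015,0.8,0,0,0],
  [0,-0.05,-0.015,0.8,0,0,0],
  [0,-0.05,-0.015,0.8,0,0,0],
  [0,0,0,0,0,0,0],
])

```text
time_s: 3.32
tcp_pos: [0.5068, 0.0237, 0.1379]
tool_rot: [0.115, -3.133, -0.002]
contact_force: [-0.8, -0.0, 0.8]
finger_gap: 0.0922
grip_force: 0.0
```

```bash
python3 - <<'E'
from h import *
s=sensors.state(); print(s['time_s'],s['tcp_pos'])
a,ca=shot('wrist','w2.png'); print(ca['position'])
for p in [[-.0725,.1,.06],[-.0725,-.1,.06],[-.037,-.03,.099],[.09,-.03,.066]]: print(proj(ca,B(p)))
E
```

```text
3.325 [0.50681712 0.023656   0.13793288]
[0.43675975 0.01911248 0.30960381]
[417.93358404 164.74149231]
[170.18272782 164.66530753]
[256.77290984 222.76986018]
[257.06892177 341.2418096 ]
```

View pics/w2.png

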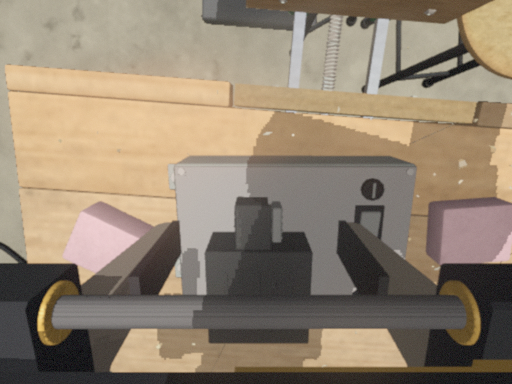

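This view shows the tongue's front face at rows 198–205 (columns 236–282, grey tab on the right at 272–282), the shell front face at rows 233–248 and the panel's front edge at row 164.

```bash
python3 - <<'E'
from h import *
c=viewer.camera_params('wrist'); c['rotation']=R.from_rotvec(c['rotation']).as_matrix()
im=cv2.imread('pics/w2.png'); g=cv2.cvtColor(im,cv2.COLOR_BGR2GRAY)
print('col255',g[190:260,250].tolist()); print('row215',g[215,225:295].tolist()); print('row202',g[202,225:295].tolist()); print('row265',g[265,200:320].tolist())
for n,u,v,z in [('tf bot',259,198,.073),('tf top',259,205,.099),('sh bot',259,233,.06),('sh top',259,248,.102),('tL',236,215,.099),('tR',282,215,.099),('shL',209,265,.102),('shR',309,265,.102)]: print(n,onz(c,u,v,z)[:2].round(4))
E
```

```text
col255 [129, 131, 135, 147, 147, 135, 125, 91, 70, 74, 69, 69, 70, 71, 71, 83, 89, 91, 93, 92, 89, 90, 90, 92, 90, 92, 90, 86, 84, 87, 90, 88, 92, 86, 87, 81, 83, 90, 83, 81, 81, 85, 83, 80, 69, 63, 67, 66, 58, 68, 62, 62, 63, 63, 62, 63, 64, 62, 63, 55, 49, 47, 49, 62, 62, 55, 60, 59, 61, 54]
row215 [179, 180, 178, 180, 179, 177, 179, 180, 171, 136, 102, 96, 101, 93, 91, 88, 91, 91, 90, 92, 90, 89, 94, 84, 90, 92, 89, 90, 86, 87, 87, 88, 85, 72, 74, 65, 70, 67, 68, 69, 66, 68, 65, 65, 62, 65, 73, 86, 106, 117, 115, 118, 116, 117, 115, 108, 103, 112, 122, 125, 123, 125, 124, 124, 125, 125, 124, 125, 124, 125]
row202 [180, 180, 181, 181, 181, 182, 181, 182, 180, 177, 136, 86, 72, 72, 75, 75, 71, 74, 73, 73, 73, 70, 74, 74, 69, 70, 69, 70, 70, 67, 62, 70, 71, 67, 64, 66, 62, 57, 57, 59, 54, 55, 75, 115, 125, 123, 114, 93, 84, 80, 80, 80, 78, 83, 87, 106, 121, 127, 124, 127, 123, 127, 125, 127, 123, 125, 126, 126, 127, 124]
row265 [170, 178, 177, 180, 169, 122, 89, 87, 87, 87, 87, 88, 90, 88, 86, 89, 86, 79, 85, 81, 88, 88, 83, 84, 84, 81, 83, 83, 86, 82, 83, 84, 80, 84, 81, 82, 82, 81, 64, 64, 58, 58, 61, 60, 57, 55, 59, 62, 61, 57, 59, 57, 54, 56, 59, 55, 55, 53, 54, 59, 54, 56, 54, 52, 57, 56, 59, 55, 58, 54, 51, 56, 50, 57, 54, 54, 57, 57, 50, 54, 54, 51, 51, 51, 61, 51, 54, 54, 51, 57, 56, 49, 55, 54, 61, 56, 54, 55, 52, 50, 52, 55, 54, 59, 54, 54, 59, 54, 60, 52, 52, 75, 114, 123, 125, 120, 121, 123, 121, 124]
tf bot [0.5039 0.0242]
tf top [0.5018 0.024 ]
sh bot [0.5387 0.0268]
sh top [0.5335 0.0264]
tL [0.5105 0.0081]
tR [0.5081 0.041 ]
shL [ 0.5497 -0.0094]
shR [0.5443 0.0641]
```

apply_moves([
  [0,-0.03,0,0.45,0,0,0],
  [0,-0.03,0,0.45,0,0,0],
  [0,-0.03,0,0.45,0,0,0],
  [0,0,0,0.3,0,0,0],
  [0,0,0,0,0,0,0],
  [0,0,0,0,0,0,0],
])

```text
time_s: 4.12
tcp_pos: [0.5132, 0.0233, 0.075]
tool_rot: [-0.115, 3.139, -0.0]
contact_force: [-0.7, -0.4, 0.6]
finger_gap: 0.0917
grip_force: 0.0
```

apply_moves([
  [0.3,0,0,0.1,0,0,0],
  [0.5,0,0,0,0,0,0],
  [1,0,0,0,0,0,0],
  [1,0,0,0,0,0,0],
  [1,0,0,0,0,0,0],
  [1,0,0,0,0,0,0],
  [1,0,0,0,0,0,0],
], squeeze=20)

```text
time_s: 5.0
tcp_pos: [0.513, 0.021, 0.0707]
tool_rot: [0.116, -3.139, 0.008]
contact_force: [-0.3, -10.1, -0.6]
finger_gap: 0.0275
grip_force: 20.0
```

```bash
cat > arc.py <<'E'
import numpy as np
# box-plane coords (xb, z); tool pitched by psi about hinge axis with cover direction
def rows(G0,H,ths,psis):
    v=np.array(G0)-H; r=np.hypot(*v); f=np.arctan2(v[1],v[0])
    def tcp(th,ps):
        G=H+r*np.array([np.cos(f-th),np.sin(f-th)]); tz=np.array([-np.sin(ps),-np.cos(ps)]); return G+.019*tz
    out=[]
    for i in range(1,len(ths)):
        d=tcp(ths[i],psis[i])-tcp(ths[i-1],psis[i-1]); ps=psis[i-1]
        tx=np.array([-np.cos(ps),np.sin(ps)]); tz=np.array([-np.sin(ps),-np.cos(ps)])
        out.append([round(d@tx/.04,2),round(d@tz/.04,2),round((psis[i]-ps)/.12,2)])
    return out, tcp(ths[-1],psis[-1])
E
python3 - <<'E'
from arc import *
th=np.linspace(0,2.08,17); ps=np.clip((th-.3)*.3,0,.4)
o,e=rows([.513,.0897],np.array([.630,.066]),th,ps)
for r in o: print(r)
print(e,ps[-1])
E
```

```text
[np.float64(-0.1), np.float64(-0.37), np.float64(0.0)]
[np.float64(-0.15), np.float64(-0.36), np.float64(0.0)]
[np.float64(-0.18), np.float64(-0.34), np.float64(0.23)]
[np.float64(-0.21), np.float64(-0.31), np.float64(0.32)]
[np.float64(-0.24), np.float64(-0.29), np.float64(0.33)]
[np.float64(-0.26), np.float64(-0.27), np.float64(0.33)]
[np.float64(-0.29), np.float64(-0.24), np.float64(0.33)]
[np.float64(-0.31), np.float64(-0.21), np.float64(0.32)]
[np.float64(-0.32), np.float64(-0.18), np.float64(0.32)]
[np.float64(-0.34), np.float64(-0.15), np.float64(0.33)]
[np.float64(-0.35), np.float64(-0.12), np.float64(0.33)]
[np.float64(-0.36), np.float64(-0.08), np.float64(0.32)]
[np.float64(-0.37), np.float64(-0.05), np.float64(0.18)]
[np.float64(-0.39), np.float64(-0.01), np.float64(0.0)]
[np.float64(-0.39), np.float64(0.04), np.float64(0.0)]
[np.float64(-0.38), np.float64(0.09), np.float64(0.0)]
[0.70032971 0.13910307] 0.4
```

apply_moves([
  [1,-0.1,-0.05,-0.37,0,0,0],
  [1,-0.15,0,-0.36,0,0,0],
  [1,-0.18,0,-0.34,0,0.23,0],
  [1,-0.21,0,-0.31,0,0.32,0],
  [1,-0.24,0,-0.29,0,0.33,0],
  [1,-0.26,0,-0.27,0,0.33,0],
])

```text
time_s: 5.75
tcp_pos: [0.5603, 0.0243, 0.1468]
tool_rot: [0.11, -2.991, 0.01]
contact_force: [-0.9, -4.5, -3.8]
finger_gap: 0.0277
grip_force: 20.0
```

apply_moves([
  [1,-0.29,0,-0.24,0,0.33,0],
  [1,-0.31,0,-0.21,0,0.32,0],
  [1,-0.32,0,-0.18,0,0.32,0],
  [1,-0.34,0,-0.15,0,0.33,0],
  [1,-0.35,0,-0.12,0,0.33,0],
  [1,-0.36,0,-0.08,0,0.32,0],
  [1,-0.37,0,-0.05,0,0.18,0],
  [1,0,0,0,0,0,0],
])

```text
time_s: 6.75
tcp_pos: [0.6604, 0.0316, 0.1609]
tool_rot: [0.1, -2.739, 0.022]
contact_force: [-0.1, -5.2, -3.1]
finger_gap: 0.0276
grip_force: 20.0
```

apply_moves([
  [1,-0.39,0,-0.01,0,0,0],
  [1,-0.39,0,0.04,0,0,0],
  [1,-0.38,0,0.09,0,0,0],
  [1,0,0,0,0,0,0],
])

```text
time_s: 7.25
tcp_pos: [0.7003, 0.0345, 0.1382]
tool_rot: [0.099, -2.739, 0.022]
contact_force: [-1.7, -4.6, -4.6]
finger_gap: 0.0277
grip_force: 20.0
```

```bash
python3 - <<'E'
from h import *
shot('side','s2.png'); im=cv2.imread('pics/s2.png'); w,_=shot('wrist','w3.png')
cv2.imwrite('pics/v3.png',np.hstack([cv2.resize(im[130:290,190:350],(480,480)),cv2.resize(w[:,:],(320,240)) if 0 else cv2.resize(w,(300,225))[:,:0].repeat(1,0)[:0] if 0 else np.zeros((480,0,3),np.uint8)]))
E
```

```text
(no output)
```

View pics/v3.png

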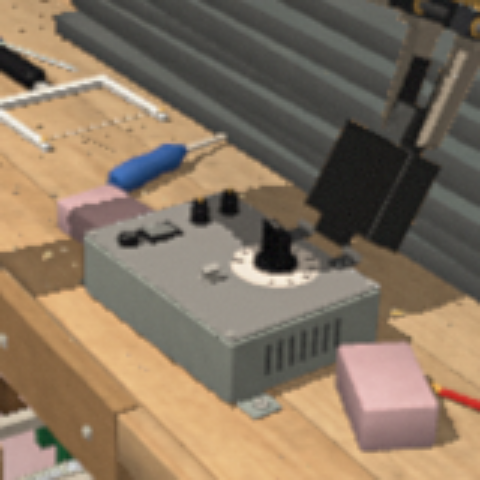

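apply_moves([
  [0,0,0,0,0,0,0],
  [0,0,0,0,0,0,0],
  [0,0,0,0,0,0,0],
  [0,0,0,0,0,0,0],
  [0,0.34,0,-0.81,0,0,0],
  [0,0.34,0,-0.81,0,0,0],
  [0,0.34,0,-0.81,0,0,0],
  [0,0.4,0,0,0,-0.83,0],
  [0,0.4,0,0,0,-0.83,0],
  [0,0.4,0,0,0,-0.83,0],
  [0,0.4,0,0,0,-0.84,0],
  [0,0.75,0,0,0,0,0],
  [0,0.75,0,0,0,0,0],
  [0,0.75,0,0,0,0,0],
  [0,0.75,0,0,0,0,0],
  [0,0,0,0,0,0,0],
])

```text
time_s: 9.35
tcp_pos: [0.5187, 0.0219, 0.2608]
tool_rot: [0.114, -3.139, 0.0]
contact_force: [0.8, 0.9, -0.5]
finger_gap: 0.0919
grip_force: 0.0
```

```bash
python3 - <<'E'
from h import *
import json
t,y=boxT(); json.dump([t[0]-.0098,t[1]-.0007,y],open('box.json','w'))
s=sensors.state(); print(s['time_s'],s['tcp_pos'],R.from_rotvec(s['tool_rot']).as_matrix().round(3).tolist(),s['qpos'].round(2))
a,c=shot('wrist','w4.png'); print(c['position']); u=proj(c,B([.036,-.03,.06])); print(u,proj(c,B([.036,-.03,.093])))
x0,y0=int(u[0])-80,int(u[1])-60; print(x0,y0)
cv2.imwrite('pics/c4.png',cv2.resize(a[y0:y0+120,x0:x0+160],None,fx=5,fy=5,interpolation=cv2.INTER_CUBIC))
E
```

```text
9.35 [0.51874338 0.02189801 0.2608291 ] [[-0.997, -0.073, -0.0], [-0.073, 0.997, -0.0], [0.0, -0.0, -1.0]] [-0.19 -0.02  1.69 -0.    1.47 -1.83]
[0.4476624  0.01763077 0.43209075]
[259.81705225 216.38801399] [259.90294695 225.74666144]
179 156
```

View pics/c4.png

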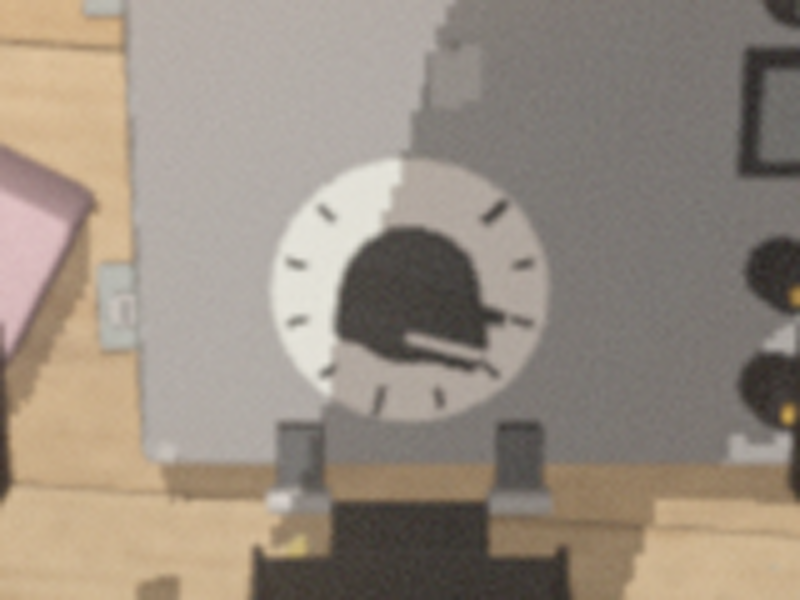

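The dial disc is centred at crop (410,290), i.e. px (260.6,213.6). Step 0, the wide mark, is upper right, and the white pointer points at the third mark, so the dial starts at step 2. It needs four clicks (120°) clockwise.

```bash
python3 - <<'E'
from h import *
c=viewer.camera_params('wrist'); c['rotation']=R.from_rotvec(c['rotation']).as_matrix()
f=lambda x,y:(x/5+179-.4,y/5+156-.4)
D=onz(c,*f(410,290),.0605); print('dial',D,'model',B([.036,-.03,.06]))
a=onz(c,*f(405,338),.093);b=onz(c,*f(488,357),.093); print('line',a,b,'yaw box',np.degrees(np.arctan2(*(b-a)[1::-1]))-4.2, 'dist of line from axis', np.cross((b-a)[:2]/np.linalg.norm((b-a)[:2]),(D-a)[:2]))
for x,y in [(495,212),(380,400),(440,397)]:
    q=onz(c,*f(x,y),.06)-D; print('mark yaw',np.degrees(np.arctan2(q[1],q[0]))-4.2)
E
```

```text
dial [0.57312978 0.02891255 0.0605    ] model [0.57584466 0.0283078  0.06      ]
line [0.57394322 0.0276431  0.093     ] [0.57718142 0.0471423  0.093     ] yaw box 76.37101684696898 dist of line from axis 0.0010104162147599374
mark yaw 133.82996902379347
mark yaw -14.34386608670535
mark yaw 14.932699557317122<stdin>:5: DeprecationWarning: Arrays of 2-dimensional vectors are deprecated. Use arrays of 3-dimensional vectors instead. (deprecated in NumPy 2.0)
```

apply_moves([
  [0.55,-0.69,0.035,0,0,0,0],
  [0.55,-0.68,0.035,0,0,0,0],
  [0.55,0,0,0,0,0,0.955],
  [0.55,0,0,0,0,0,0.955],
  [0.55,0,0,0,0,0,0.955],
  [0.55,0,0,0,0,0,0.955],
  [0.55,0,0,0,0,0,0.955],
  [0.55,0,0,0,0,0,0.955],
  [0.55,0,0,0,0,0,0.955],
  [0.55,0,0,0,0,0,0.955],
  [0.55,0,0,0,0,0,0.955],
  [0.55,0,0,0,0,0,0.955],
  [0.55,0,0,0,0,0,0.955],
  [0.55,0,0,0,0,0,0.955],
  [0.55,0,0,0,0,0,0.955],
  [0.55,0,0,0,0,0,0.955],
  [0.55,0,0,0,0,0,0.955],
  [0.55,0,0,0,0,0,0.955],
  [0.55,0,0,0,0,0,0],
  [0.55,0,0,0,0,0,0],
])

```text
time_s: 11.9
tcp_pos: [0.5746, 0.0287, 0.2601]
tool_rot: [-2.419, -2.003, 0.001]
contact_force: [-0.0, 0.9, 0.4]
finger_gap: 0.0411
grip_force: 0.0
```

```bash
python3 - <<'E'
from h import *
s=sensors.state(); M=R.from_rotvec(s['tool_rot']).as_matrix(); print(s['time_s'],s['tcp_pos'],M.round(3).tolist(),s['qpos'].round(2))
print('tool y yaw box',np.degrees(np.arctan2(M[1,1],M[0,1]))-4.2); d=np.array([.5735,.0285,.068])-s['tcp_pos']; print('delta units',(M.T@d/.04).round(3))
E
```

```text
11.9 [0.57456562 0.02867932 0.26014506] [[0.187, 0.982, -0.001], [0.982, -0.187, -0.0], [-0.0, -0.001, -1.0]] [-0.16  0.13  1.54 -0.    1.47  0.03]
tool y yaw box -14.950924823768993
delta units [-0.008 -0.02   4.804]
```

apply_moves([
  [0.55,0,-0.02,0.7,0,0,0],
  [0.55,0,0,0.7,0,0,0],
  [0.55,0,0,0.7,0,0,0],
  [0.55,0,0,0.7,0,0,0],
  [0.55,0,0,0.7,0,0,0],
  [0.55,0,0,0.5,0,0,0],
  [0.55,0,0,0.5,0,0,0],
  [0.55,0,0,0.3,0,0,0],
  [0.55,0,0,0,0,0,0],
])

```text
time_s: 13.02
tcp_pos: [0.5725, 0.0289, 0.0674]
tool_rot: [-2.42, -2.001, 0.003]
contact_force: [-0.1, -0.6, -0.2]
finger_gap: 0.0414
grip_force: 0.0
```

apply_moves([
  [1,0,0,0,0,0,0],
  [1,0,0,0,0,0,0],
  [1,0,0,0,0,0,0],
  [1,0,0,0,0,0,0],
  [1,0,0,0,0,0,0],
], squeeze=22)

```text
time_s: 13.65
tcp_pos: [0.5724, 0.0289, 0.0688]
tool_rot: [-2.42, -2.0, 0.003]
contact_force: [-5.1, 0.1, 5.1]
finger_gap: 0.0117
grip_force: 22.0
```

apply_moves([
  [1,0,0,0,0,0,0.97],
  [1,0,0,0,0,0,0.97],
  [1,0,0,0,0,0,0.97],
  [1,0,0,0,0,0,0.97],
  [1,0,0,0,0,0,0.97],
  [1,0,0,0,0,0,0.97],
  [1,0,0,0,0,0,0.97],
  [1,0,0,0,0,0,0.97],
  [1,0,0,0,0,0,0.97],
  [1,0,0,0,0,0,0.97],
  [1,0,0,0,0,0,0.97],
  [1,0,0,0,0,0,0.97],
  [1,0,0,0,0,0,0.97],
  [1,0,0,0,0,0,0.97],
  [1,0,0,0,0,0,0.97],
  [1,0,0,0,0,0,0.97],
  [1,0,0,0,0,0,0.97],
  [1,0,0,0,0,0,0.97],
  [1,0,0,0,0,0,0],
  [1,0,0,0,0,0,0],
])

```text
time_s: 16.15
tcp_pos: [0.5728, 0.0277, 0.0688]
tool_rot: [2.941, -1.097, -0.002]
contact_force: [-3.0, -4.1, 3.7]
finger_gap: 0.0121
grip_force: 22.0
```

```bash
python3 - <<'E'
from h import *
s=sensors.state(); M=R.from_rotvec(s['tool_rot']).as_matrix(); print('tool y yaw box',np.degrees(np.arctan2(M[1,1],M[0,1]))-4.2,s['torque'],s['finger_gap'],s['tcp_pos'])
E
```

```text
tool y yaw box -135.0930430170691 [-0.55273217  0.80605159 -0.05309872] 0.01207790863903144 [0.5728078  0.0276746  0.06875653]
```

apply_moves([
  [0.55,0,0,0,0,0,0],
  [0.55,0,0,0,0,0,0],
  [0.55,0,0,0,0,0,0],
  [0.55,0,0,0,0,0,0],
  [0.55,0,0,-0.5,0,0,0],
  [0.55,0,0,-0.8,0,0,0],
  [0.55,0,0,-0.8,0,0,0],
  [0.55,0,0,-0.8,0,0,0],
  [0.55,0,0,-0.8,0,0,0],
  [0.55,0,0,-0.8,0,0,0],
  [0.55,0,0,-0.3,0,0,0],
  [0.55,0,0,0,0,0,0],
])

```text
time_s: 17.65
tcp_pos: [0.5735, 0.0288, 0.2604]
tool_rot: [2.943, -1.098, -0.0]
contact_force: [0.8, -0.2, -0.2]
finger_gap: 0.0415
grip_force: 0.0
```

```bash
python3 - <<'E'
from h import *
s=sensors.state(); print(s['tcp_pos'])
a,c=shot('wrist','w5.png'); u=proj(c,[.5731,.0289,.06]); print(u)
for n in range(10):
    y=np.radians(4.2-(n-4.5)*30); print(n,proj(c,[.5731+.033*np.cos(y),.0289+.033*np.sin(y),.06]).round(0),end=' ')
x0,y0=max(int(u[0])-80,0),max(int(u[1])-60,0); print(x0,y0)
cv2.imwrite('pics/c5.png',cv2.resize(a[y0:y0+120,x0:x0+160],None,fx=5,fy=5,interpolation=cv2.INTER_CUBIC))
E
```

```text
[0.573469   0.02877498 0.26039403]
[259.05158091 171.35355865]
0 [259. 198.] 1 [246. 194.] 2 [236. 185.] 3 [232. 171.] 4 [235. 158.] 5 [245. 148.] 6 [259. 144.] 7 [273. 148.] 8 [283. 158.] 9 [286. 171.] 179 111
```

View pics/c5.png

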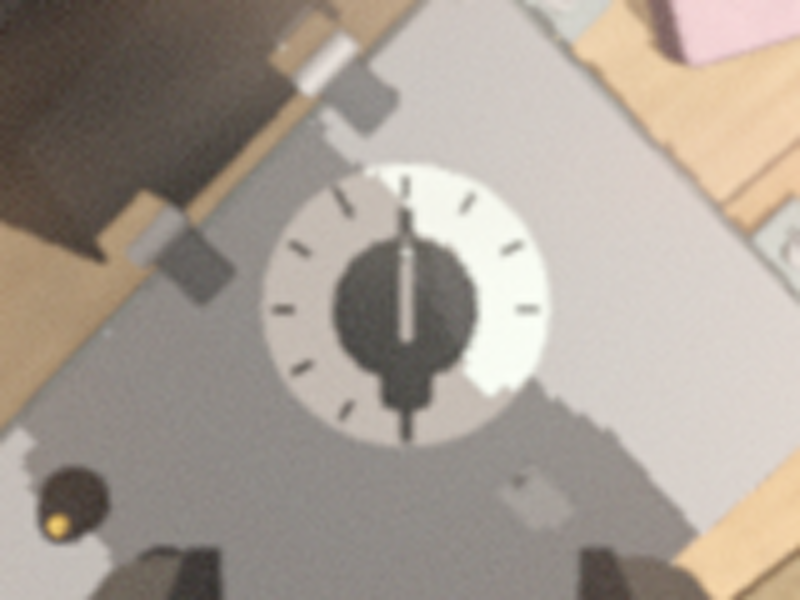

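The pointer now stands on step 6, one mark clockwise of the long step 5 mark. Next I'll turn back, re-grip the tongue and swing the cover down.

apply_moves([
  [0,0,0,0,0,0,-0.99],
  [0,0,0,0,0,0,-0.99],
  [0,0,0,0,0,0,-0.99],
  [0,0,0,0,0,0,-0.99],
  [0,0,0,0,0,0,-0.99],
  [0,0,0,0,0,0,-0.99],
  [0,0,0,0,0,0,-0.99],
  [0,0,0,0,0,0,-0.99],
  [0,0,0,0,0,0,-0.99],
  [0,0,0,0,0,0,-0.99],
  [0,0,0,0,0,0,-0.99],
  [0,0,0,0,0,0,-0.99],
  [0,0,0,0,0,0,-0.99],
  [0,0,0,0,0,0,-0.99],
  [0,0,0,0,0,0,-0.99],
  [0,0,0,0,0,0,-0.99],
  [0,0,0,0,0,0,-0.99],
  [0,0,0,0,0,0,-0.99],
  [0,0,0,0,0,0,-0.99],
  [0,0,0,0,0,0,-0.99],
])

```text
time_s: 20.2
tcp_pos: [0.5723, 0.0289, 0.2579]
tool_rot: [-2.111, -2.322, 0.005]
contact_force: [0.3, 0.9, -0.7]
finger_gap: 0.0924
grip_force: 0.0
```

apply_moves([
  [0,0,0,0,0,0,-0.99],
  [0,0,0,0,0,0,-0.99],
  [0,0,0,0,0,0,-0.99],
  [0,0,0,0,0,0,-0.99],
  [0,0,0,0,0,0,-0.99],
  [0,0,0,0,0,0,-0.99],
  [0,0,0,0,0,0,-0.99],
  [0,0,0,0,0,0,-0.99],
  [0,0,0,0,0,0,-0.99],
  [0,0,0,0,0,0,-0.99],
  [0,0,0,0,0,0,-0.99],
  [0,0,0,0,0,0,-0.99],
  [0,0,0,0,0,0,-0.99],
  [0,-0.79,-0.02,0,0,0,0],
  [0,-0.79,-0.02,0,0,0,0],
  [0,-0.79,-0.02,0,0,0,0],
  [0,-0.79,-0.02,0,0,0,0],
  [0,0,0,0,0,0,0],
])

```text
time_s: 22.45
tcp_pos: [0.6995, 0.0338, 0.2563]
tool_rot: [0.102, -3.134, -0.001]
contact_force: [0.3, -0.2, -0.5]
finger_gap: 0.0913
grip_force: 0.0
```

apply_moves([
  [0,0,0,0,0,0.83,0],
  [0,0,0,0,0,0.83,0],
  [0,0,0,0,0,0.83,0],
  [0,0,0,0,0,0.84,0],
  [0,0,0,0,0,0,0],
  [0,0,0,0,0,0,0],
])

```text
time_s: 23.2
tcp_pos: [0.6991, 0.0338, 0.2603]
tool_rot: [0.089, -2.741, 0.018]
contact_force: [-0.1, 0.5, -0.1]
finger_gap: 0.0922
grip_force: 0.0
```

```bash
python3 - <<'E'
from h import *
s=sensors.state(); M=R.from_rotvec(s['tool_rot']).as_matrix(); print(s['time_s'],s['tcp_pos'],M.round(3).tolist(),s['qpos'].round(2),s['finger_gap'])
print('units to grip pose',(M.T@(np.array([.7003,.0345,.1382])-s['tcp_pos'])/.04).round(3))
E
```

```text
23.2 [0.69911477 0.03383266 0.26034532] [[-0.919, -0.065, -0.388], [-0.06, 0.998, -0.025], [0.389, 0.0, -0.921]] [-0.09  0.87  0.59 -0.07  2.08 -1.75] 0.09217161933861254
units to grip pose [-1.217  0.015  2.801]
```

apply_moves([
  [0,-0.3,0,0.7,0,0,-0.06],
  [0,-0.3,0,0.7,0,0,0],
  [0,-0.3,0,0.7,0,0,0],
  [0,-0.3,0,0.7,0,0,0],
  [0,0,0,0,0,0,0],
  [0.5,0,0,0,0,0,0],
  [1,0,0,0,0,0,0],
  [1,0,0,0,0,0,0],
  [1,0,0,0,0,0,0],
  [1,0,0,0,0,0,0],
  [1,0,0,0,0,0,0],
], squeeze=20)

```text
time_s: 24.58
tcp_pos: [0.7, 0.0349, 0.1381]
tool_rot: [0.099, -2.739, 0.014]
contact_force: [-0.1, 4.7, 0.9]
finger_gap: 0.0342
grip_force: 1.9
```

apply_moves([
  [1,0,0,0,0,0,0],
  [1,0,0,0,0,0,0],
])

```text
time_s: 24.82
tcp_pos: [0.7001, 0.0343, 0.1382]
tool_rot: [0.099, -2.739, 0.016]
contact_force: [0.1, 1.5, -0.7]
finger_gap: 0.0275
grip_force: 20.0
```

```bash
python3 - <<'E'
from arc import *
th=np.linspace(0,2.08,17)[::-1]; ps=np.clip((th-.3)*.3,0,.4)
o,e=rows([.7003+.019*np.sin(.4),.1382+.019*np.cos(.4)],np.array([.630,.066]),th-2.08,ps)
for r in o: print(*map(float,r))
print(e)
E
```

```text
0.37 -0.09 0.0
0.38 -0.05 0.0
0.39 0.0 0.0
0.37 0.05 -0.18
0.35 0.09 -0.32
0.34 0.13 -0.33
0.33 0.16 -0.33
0.32 0.19 -0.32
0.3 0.22 -0.32
0.28 0.25 -0.33
0.25 0.27 -0.33
0.23 0.3 -0.33
0.2 0.32 -0.32
0.17 0.34 -0.23
0.15 0.36 0.0
0.1 0.37 0.0
[0.51380299 0.07111429]
```

apply_moves([
  [1,0.37,0,-0.09,0,0,0],
  [1,0.38,0,-0.05,0,0,0],
  [1,0.39,0,0,0,0,0],
  [1,0.37,0,0.05,0,-0.18,0],
  [1,0.35,0,0.09,0,-0.32,0],
  [1,0.34,0,0.13,0,-0.33,0],
  [1,0.33,0,0.16,0,-0.33,0],
  [1,0.32,0,0.19,0,-0.32,0],
  [1,0.3,0,0.22,0,-0.32,0],
  [1,0.28,0,0.25,0,-0.33,0],
  [1,0.25,0,0.27,0,-0.33,0],
  [1,0.23,0,0.3,0,-0.33,0],
  [1,0.2,0,0.32,0,-0.32,0],
  [1,0,0,0,0,0,0],
])

```text
time_s: 26.58
tcp_pos: [0.5308, 0.022, 0.1139]
tool_rot: [0.11, -3.112, -0.003]
contact_force: [2.5, 0.7, -3.9]
finger_gap: 0.0277
grip_force: 20.0
```

apply_moves([
  [1,0.17,0,0.34,0,-0.23,0],
  [1,0.15,0,0.36,0,0,0],
  [1,0.1,0,0.37,0,0,0],
  [1,0,0,0.04,0,0,0],
  [1,0,0,0,0,0,0],
])

```text
time_s: 27.2
tcp_pos: [0.5147, 0.0209, 0.0704]
tool_rot: [0.112, -3.139, -0.004]
contact_force: [-1.4, 2.6, 8.2]
finger_gap: 0.0275
grip_force: 20.0
```

apply_moves([
  [0,0,0,0,0,0,0],
  [0,0,0,0,0,0,0],
  [0,0,0,0,0,0,0],
  [0,0,0,0,0,0,0],
  [0,0,0,-0.5,0,0,0],
  [0,0,0,-0.5,0,0,0],
  [0,0,0,-0.5,0,0,0],
  [1,-0.4,0,0,0,0,0],
  [1,-0.4,0,0,0,0,0],
  [1,0,0,0,0,0,0],
  [1,0,0,0,0,0,0],
  [1,0,0,0.3,0,0,0],
  [1,0,0,0.3,0,0,0],
  [1,0,0,0.05,0,0,0],
  [1,0,0,0.02,0,0,0],
  [1,0,0,0,0,0,0],
])

```text
time_s: 29.2
tcp_pos: [0.5462, 0.0232, 0.1034]
tool_rot: [-0.112, 3.139, 0.004]
contact_force: [-0.5, 0.1, -0.2]
finger_gap: 0.004
grip_force: 0.0
```

apply_moves([
  [1,0,0,0.03,0,0,0],
  [1,0,0,0.03,0,0,0],
  [1,0,0,0.02,0,0,0],
  [1,0,0,0,0,0,0],
])

```text
time_s: 29.7
tcp_pos: [0.5465, 0.0232, 0.1023]
tool_rot: [-0.113, 3.139, 0.004]
contact_force: [-5.1, 0.5, 12.5]
finger_gap: 0.0003
grip_force: 6.4
```

The cover top is felt at z = 0.102, its shut height, under 12 N. I'll retreat and take a last look.

apply_moves([
  [1,0,0,-0.4,0,0,0],
  [1,0,0,-0.8,0,0,0],
  [1,0.5,0,-0.8,0,0,0],
  [1,0.5,0,-0.8,0,0,0],
  [0.5,0.5,0,-0.8,0,0,0],
  [0,0,0,0,0,0,0],
  [0,0,0,0,0,0,0],
])

```text
time_s: 30.58
tcp_pos: [0.4863, 0.0186, 0.2434]
tool_rot: [0.112, -3.139, -0.005]
contact_force: [0.0, 0.2, -0.3]
finger_gap: 0.0285
grip_force: 0.0
```

```bash
python3 - <<'E'
from h import *
a,c=shot('wrist','w6.png'); b,_=shot('side','s6.png')
cv2.imwrite('pics/v6.png',np.hstack([cv2.resize(a[130:290,170:350],(450,400)),cv2.resize(b[170:290,200:305],(350,400))]))
E
```

```text
(no output)
```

View pics/v6.png

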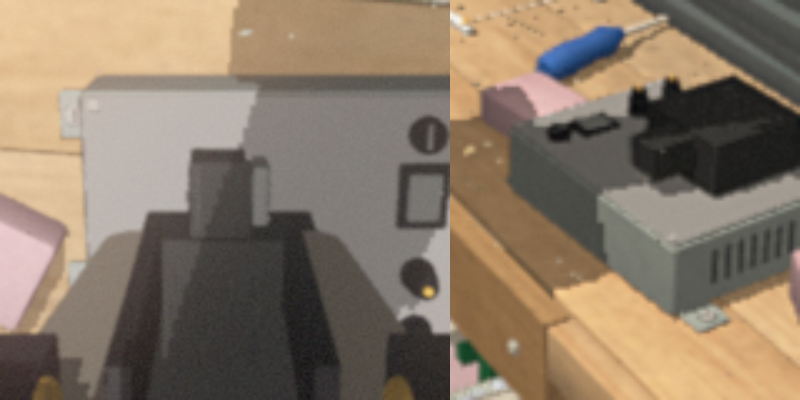

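The cover is flat and shut, the tab at (262,190) is sprung back with its gap showing, and the foam blocks haven't moved.

```bash
python3 -c "
from station import job; print(job.finish_job())"
```

```text
the job is handed in; nothing more can be done
None
```

The dial is set to step 6 (seen on the mark before closing), the cover is closed (felt at its shut height of 102 mm, tab seen sprung back), nothing round the box looked moved, and the job is handed in at about 31 s; no verdict was returned.

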